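# Try the lock of the wardrobe safe

## Robot

A 6-joint arm with a two-finger parallel gripper is mounted at the origin on the work surface. World frame = base frame: x ahead of the robot, y to its left, z up, the work surface at z = 0. Lengths are in m, angles in rad, forces in N, time in s.
With the tool pointing down it reaches from about 0.4 to 0.825 m from the base axis. Payload 7 kg.
Tool frame: the origin (TCP) lies midway between the tips of the shut fingers; the grasp point (between the pads) lies 19 mm behind it; z points along the fingers, y is the line along which they close (so a half turn about z gives the same grasp; the last joint's range is limited). The gripper opens to 88 mm and grips with 3 to 60 N. Pads are 19 mm wide; open, the fingers measure 130 mm over their backs; the gripper's body (78 mm by 193 mm) begins 47 mm behind the grasp point.
Start: joints at [-0.859, 0.359, 0.012, 0, -1.224, -0.288], TCP at [0.278, -0.615, 0.227] pointing down, gripper open.
Joint ranges: [-3.07, 3.07], [-1.43, 2.12], [-1.02, 1.25], [-3.03, 1.67], [-3.05, -0], [-3.03, 3.03]. Speed limits (rad/s): [2.39, 2.39, 3.01, 3.14, 3.14, 3.14].

## Interface

Orientations are given as [roll, pitch, yaw] about the fixed x, y, z axes, in that order (R = Rz(yaw) Ry(pitch) Rx(roll)).
In Python, from station import telemetry, eyes, ticket, recognise, trace gives the robot as it stands. The module is installed in compiled form; this text tells all that it offers.
- The arm moves only by the tool servo_tool, never from a script. Its argument "series" is a list that holds one entry, the list of rows, each a list of 4 numbers: the shift along the tool's x, y, z in mm, then the turn about the tool's z in rad. In form: [[[x, y, z, roll], ...]]. A call has exactly 10 rows; each row shifts and turns the commanded pose from where the row before left it, along the tool's axes as they then stand; what a row does not reach is not made up. A row lasts 1/12 s, in which the tool goes at most 41.7 mm and 7.16 degrees, less where a joint would pass 70% of its speed; a pose out of reach is approached as far as the arm can. A call is refused whole if a number of a shift passes 41.7 or a number of a turn 0.125, either way. A call with a gripper value outside its range is refused whole. "claw" is the gripper's target within -1 to 1 (shut at 1, half-way at 0, fully open at -1), set as the call begins (left out, the last holds). The fingers move at their own pace and stop on an object; "grip_force" is the grip in N (left out, the last holds). Time passes only in rows, so rows that do not move let the fingers close, or fill a call up. It gives the time, the measured TCP pose, the force, the opening and the grip force at its end, in the units of the state.
- telemetry.get_state(): the state, without advancing time (a new reading comes with each control period).
- eyes.grab_frame(name): name is "side" or "top"; returns the picture (400x640x3 uint8, red, green, blue); there is no depth.
- eyes.calibration(name): a dict with "mtx" (3x3 intrinsics, pixels), "k1" (the pictures are not rectified: a ray, as slopes to the right and down, at radius r is drawn at 1 + k1 r^2 times it, then the intrinsics apply), "rvec" (rotation vector, rad) and "tvec" (3), from world to camera coordinates, as OpenCV has them. Camera axes: x right, y down, z forward; pixel columns grow to the right and rows downward; lengths in m; the calibration is good to about 2 mm. A picture is of the moment at which its call begins. calibration takes no time and is no camera call.
- ticket.job_done(): hands the job in; it is judged then, once.
Trained networks look in the newest picture that a camera, given by its name, has taken for a name from the list of things; names that differ only in an ending like _2 or _b are one class to them, and where a whole thing is asked for, a point or a joint stands for the part that bears it (a point fixed in the world has none). Each returns a list of dicts, best first, with "conf" (0 to 1); they miss things now and then, are a little off and sometimes report something else, mostly with a low value. They report only what shows in the picture. A call takes as long as a camera call. They do not tell look-alikes from the thing itself.
- recognise(camera, name): "position" ([x, y, z] in m, in world coordinates, good to about 4 mm: the middle of the surface that is visible of it).
- trace(camera, name): "mask" (400x640 bool, what is visible of it).
The state is a dict: "t": time; "q": joint angles; "qd": joint speeds; "joint_efforts": joint torques, N m; "eef_pos": TCP position; "ee_rot": TCP orientation; "force": force on the tool from outside, world axes, zero at the start; "moment": the same for the moment, N m; "width": finger opening in m; "gripper_force": force on a finger pad.
Only numpy, scipy, OpenCV 4.12 (cv2) and the standard library are available. Lean on these libraries where they do the work, as an engineer would, in place of code of your own. Each camera call takes 0.05 s, during which the arm holds its last target. There are 200 camera calls.

## Task

Try out the lock of the little safe on the dresser: take the blue-headed key from its wooden stand, push it fully home in the lock on the lid, turn it clockwise (seen from above) to its stop and then back home to where it started. Only then draw it out, put it back upright and fully down in its stand, and let go. Do not pull the key out of a turned lock, and leave the other things on the dresser where they are.

Things in the scene. Friction and masses are not known exactly. Their poses are not given: they have to be found in the camera images.
- key: Loose key, 100 mm tall, 90 g, standing blade down in its stand. Origin: centre of the underside of its round steel shoulder (32 mm across, 6 mm thick); z up, from blade to head. Below it the steel blade, 20 mm wide (x), 6 mm thick (y), 44 mm long, last 6 mm narrowed to 15 x 4. Above it a short stem and a flat blue head. Same either way round (half turn about z).
- key_grip (a point): Centre of the key's flat blue plastic head, 34 mm above the key's origin; axes as the key's. The head is 44 mm wide (x), 10 mm thick (y), 44 mm high: grip it across its thickness.
- safe: Fixed grey steel safe with a flat lid, 200 (x) by 220 (y) by 90 mm high; origin: centre of its underside on the dresser, z up. The lock face is in the lid, 30 mm from the centre towards the -x edge, 96 mm above the dresser (6 mm above the lid). A red mark on the lid and a red pointer on the lock line up on the -x side when the lock is home.
- keyway (a point): Centre of the key slot's mouth on the turning lock face (round, 58 mm across, brass, steel rim); z up, x along the slot; turns with the lock; at home parallel to the safe's axes. Slot 23 (x) by 9 mm (y), through, mouth chamfered 3 mm. Key fully home: its shoulder lies on the face, its origin here. The blade has 0.15 rad of play, so the hand turns that much further than the lock.
- core (a joint): Turn of the lock, rad: 0 = home (a hard stop, and the start), grows clockwise seen from above, to a hard stop at 1.22 (70 degrees). It turns against about 0.05 N m of friction and stays where it is left.
- stand: Fixed dark wooden block, 80 (x) by 60 (y) by 55 mm high, with a slot in its top for the key; origin: centre of its underside on the dresser, z up.
- stand_slot (a point): Centre of the mouth of the stand's slot, on its top face 55 mm above the dresser; axes as the stand's. Slot 26 mm (x) by 12 mm (y), 50 mm deep, mouth chamfered 3 mm. The parked key's shoulder rests on the top face, its origin at this point within about 3 mm, blade width along x.
- perfume: Loose amber bottle with brass cap, 48 mm across, 105 mm tall; origin: centre of its underside. Leave alone.
- polish: Loose black shoe polish tin, 76 mm across, 34 mm tall; origin: centre of its underside. Leave alone.
- clothes_brush: Loose wooden brush lying flat, about 200 mm long along its x; leave alone.
- tray: Loose shallow light wood tray, 120 x 160 mm, 25 mm high; origin: centre of its underside. Leave alone.
Mind the look-alikes: they are no part of the job. There is more than one size of the key; the one meant has the size given above.

How it is judged:
By the outcome, as a careful person would: the job done as asked, in the order asked, and still so for the second after the job is handed in, with the robot touching nothing.
It also fails if it takes over 72 s, if anything falls off the work surface, if the arm or the gripper's body presses on something with over 40 N, if the wrist force passes 120 N, or if a joint passes its speed limit or range.

## Working session

There is one attempt and no reset: what is moved stays moved. The work goes in short steps, Python scripts to look and compute and a tool call to move; the robot and the scene stay as the last step left them, time stands still between calls to the robot, and variables do not carry over. Pictures are saved under pics/ and viewed, at most 10 in all, crops included, and the job is handed in when it is done.

Besides the shell and the picture viewer there is one more tool, called after "Emit:" as name(argument=value, ...) on one line, values as JSON. servo_tool: Moves the arm, as the interface text tells. Its arguments: {"type":"object","properties":{"series":{"type":"array"},"claw":{"type":"number"},"grip_force":{"type":"number"}},"required":["series"]}

```bash
mkdir -p pics
cat > h.py <<'E'
import numpy as np, cv2
from station import telemetry, eyes, ticket, recognise, trace
def cal(n):
    c=eyes.calibration(n); R=cv2.Rodrigues(np.array(c['rvec'],float))[0]
    return np.array(c['mtx'],float),float(c['k1']),R,np.array(c['tvec'],float).ravel()
def proj(n,P):
    K,k,R,t=cal(n); p=np.atleast_2d(P)@R.T+t; s=p[:,:2]/p[:,2:]
    s=s*(1+k*(s**2).sum(1,keepdims=True)); return s@K[:2,:2].T+K[:2,2]
def ray(n,uv):
    K,k,R,t=cal(n); d=cv2.undistortPoints(np.array(uv,float).reshape(-1,1,2),K,np.array([k,0,0,0.]))[:,0]
    return -R.T@t, np.c_[d,np.ones(len(d))]@R
def onz(n,uv,z):
    o,d=ray(n,uv); return o+d*((z-o[2])/d[:,2:])
def tri(uv1,uv2):
    o1,d1=ray('top',[uv1]);o2,d2=ray('side',[uv2]);d1=d1[0]/np.linalg.norm(d1);d2=d2[0]/np.linalg.norm(d2)
    a=np.linalg.lstsq(np.c_[d1,-d2],o2-o1,rcond=None)[0]; p,q=o1+a[0]*d1,o2+a[1]*d2
    return (p+q)/2,np.linalg.norm(p-q)
def snap(n,f,box=None,s=1):
    im=eyes.grab_frame(n)
    if box: im=im[box[1]:box[3],box[0]:box[2]]
    cv2.imwrite('pics/'+f,cv2.resize(im[:,:,::-1],None,fx=s,fy=s,interpolation=cv2.INTER_CUBIC))
E
python3 - <<'E'
from h import *
np.set_printoptions(precision=3,suppress=True)
for n in('top','side'):
    snap(n,n+'0.png'); K,k,R,t=cal(n); print(n,-R.T@t,K[0,0],k)
    for o in('key','safe','stand','keyway','perfume','tray'):
        for d in recognise(n,o): print(o,d['conf'],np.array(d['position']),proj(n,d['position'])[0])
s=telemetry.get_state();print(s['t'],s['eef_pos'],s['ee_rot'],s['width'])
E
```

```text
top [0.359 0.025 1.341] 399.1204405993774 -0.10177848273554609
key 0.6 [ 0.552 -0.295  0.062] [416.851 237.328]
key 0.4 [ 0.545 -0.19   0.098] [386.658 238.739]
safe 0.66 [0.589 0.227 0.091] [254.807 228.588]
stand 0.86 [ 0.538 -0.186  0.053] [383.323 242.859]
keyway 0.75 [0.566 0.241 0.097] [249.986 235.457]
perfume 0.73 [ 0.758 -0.024  0.075] [331.867 177.483]
tray 0.72 [0.584 0.512 0.007] [176.106 235.988]
side [ 0.36  -0.865  0.61 ] 402.2112439933729 0.026693980575675378
key 0.87 [ 0.558 -0.295  0.052] [326.951 307.282]
key 0.81 [ 0.543 -0.197  0.091] [305.567 264.126]
safe 0.85 [0.579 0.144 0.095] [284.646 191.596]
safe 0.73 [0.562 0.237 0.097] [272.321 178.753]
stand 0.95 [ 0.533 -0.214  0.05 ] [303.7   285.293]
keyway 0.54 [0.583 0.142 0.095] [286.375 191.777]
keyway 0.48 [0.564 0.237 0.094] [272.988 179.396]
perfume 0.77 [ 0.756 -0.048  0.052] [368.35  228.585]
perfume 0.73 [ 0.546 -0.198  0.089] [306.836 264.867]
tray 0.73 [0.587 0.582 0.015] [261.43  161.501]
tray 0.51 [ 0.756 -0.045  0.055] [367.833 227.048]
0.7 [ 0.278 -0.615  0.227] [-3.141  0.    -2.718] 0.08789182159375487
```

View pics/top0.png

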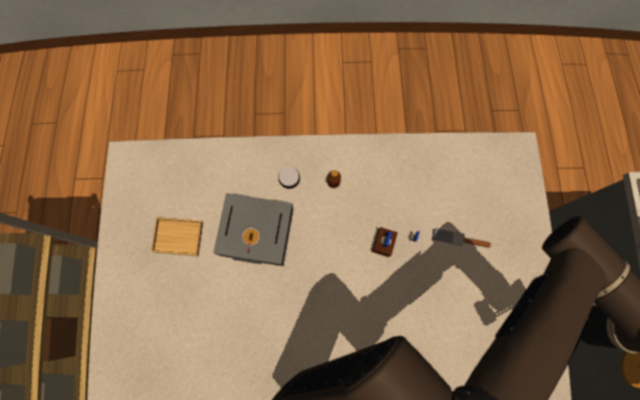

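View pics/side0.png

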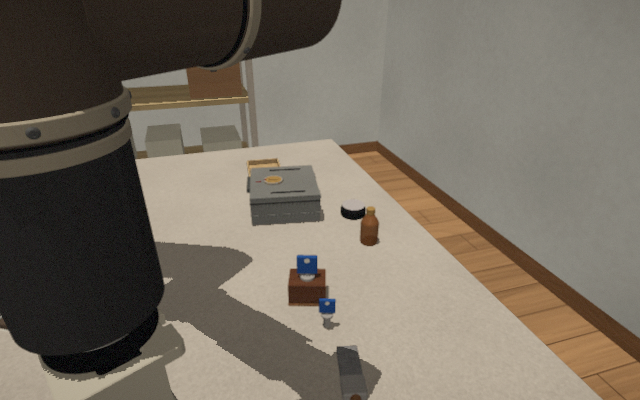

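Two blue keys show: one in the stand (top 387,240; side 307,266) and one loose beside it (top 416,237; side 327,308). The one in the wooden stand is taller, so it fits the description. I'll confirm this in an enlarged composite and fit the poses.

```bash
cat > fit.py <<'E'
from h import *
from scipy.optimize import minimize
def box(p,a,b,h,z0=0):
    x,y,w=p; c,s=np.cos(w),np.sin(w)
    return np.array([[x+c*u-s*v,y+s*u+c*v,z] for u in(-a/2,a/2) for v in(-b/2,b/2) for z in(z0,z0+h)])
def hull(n,P,S=8):
    m=np.zeros((400,640),np.uint8)
    h=cv2.convexHull(proj(n,P).astype(np.float32))
    cv2.fillConvexPoly(m,np.round(h*256).astype(np.int32),1,cv2.LINE_8,8); return m>0
def soft(n,P,r):   # antialiased silhouette in window r=(x0,y0,x1,y1)
    S=6; h=cv2.convexHull(proj(n,P).astype(np.float32))[:,0]
    h=(h-[r[0]-.5,r[1]-.5])*S; m=np.zeros(((r[3]-r[1])*S,(r[2]-r[0])*S),np.float32)
    cv2.fillConvexPoly(m,np.round(h*256).astype(np.int32),1,cv2.LINE_8,8)
    return cv2.resize(m,(r[2]-r[0],r[3]-r[1]),interpolation=cv2.INTER_AREA)
def fit(masks,p0,dims,ign):
    def L(p,only=None):
        e=0
        for n,(m,r) in masks.items():
            if only and n!=only: continue
            d=(soft(n,box(p,*dims),r)-m)**2; e+=(d*~ign[n][r[1]:r[3],r[0]:r[2]]).sum()
        return e
    out={}
    for o in(None,'top','side'):
        best=min((minimize(L,[p0[0],p0[1],w],args=(o,),method='Nelder-Mead',options=dict(initial_simplex=[[p0[0]+a,p0[1]+b,w+c] for a,b,c in((0,0,0),(.01,0,0),(0,.01,0),(0,0,.15))],xatol=1e-4)) for w in (-.4,-.15,.15,.4)),key=lambda q:q.fun)
        out[o]=(best.x.round(4),round(best.fun,1))
    return out
E
python3 - <<'E'
from fit import *
ims={n:eyes.grab_frame(n) for n in('top','side')}
def mk(n,o,near):
    ds=trace(n,o); c=[]
    for d in ds:
        ys,xs=np.nonzero(d['mask'])
        if len(xs): c.append((np.hypot(xs.mean()-near[0],ys.mean()-near[1]),d['mask']))
    return min(c,key=lambda q:q[0])[1]
P={'stand':((384,242),(305,286),(.538,-.2),(.08,.06,.055)),'safe':((255,229),(284,195),(.585,.23),(.2,.22,.09))}
for o,(a,b,p0,dims) in P.items():
    M={};I={}
    for n,c in(('top',a),('side',b)):
        m=mk(n,o,c); ys,xs=np.nonzero(m); r=(xs.min()-12,ys.min()-12,xs.max()+13,ys.max()+13)
        ig=np.zeros((400,640),bool)
        if o=='stand': ig=cv2.dilate(mk(n,'key',(387,239) if n=='top' else (307,265)).astype(np.uint8),np.ones((3,3)))>0
        M[n]=(m[r[1]:r[3],r[0]:r[2]].astype(float),r); I[n]=ig
    print(o,fit(M,p0,dims,I))
def kc(n,box,s): return cv2.resize(ims[n][box[1]:box[3],box[0]:box[2],::-1],None,fx=s,fy=s,interpolation=cv2.INTER_CUBIC)
A=np.hstack([kc('top',(365,220,429,265),6),kc('side',(282,245,346,330),6)[:270]]) if 0 else None
t1=kc('top',(367,222,431,266),6); s1=kc('side',(282,245,346,330),6)
t2=kc('top',(212,190,297,270),3); s2=kc('side',(240,160,325,225),4)
c=np.zeros((600,800,3),np.uint8)
for im,(x,y) in((t1,(0,0)),(s1[:,:],(400,0)),(t2,(0,280)),): 
    h=min(im.shape[0],600-y);w=min(im.shape[1],800-x); c[y:y+h,x:x+w]=im[:h,:w]
cv2.imwrite('pics/crop1.png',c)
E
```

```text
stand {None: (array([ 0.5456, -0.1926, -0.3242]), np.float64(228.7)), 'top': (array([ 0.5459, -0.1917, -0.3555]), np.float64(127.4)), 'side': (array([ 0.5445, -0.1954, -0.3063]), np.float64(91.5))}
safe {None: (array([ 0.593 ,  0.2364, -0.1852]), np.float64(312.8)), 'top': (array([ 0.5943,  0.236 , -0.1765]), np.float64(115.4)), 'side': (array([ 0.5923,  0.2419, -0.176 ]), np.float64(154.3))}
```

View pics/crop1.png

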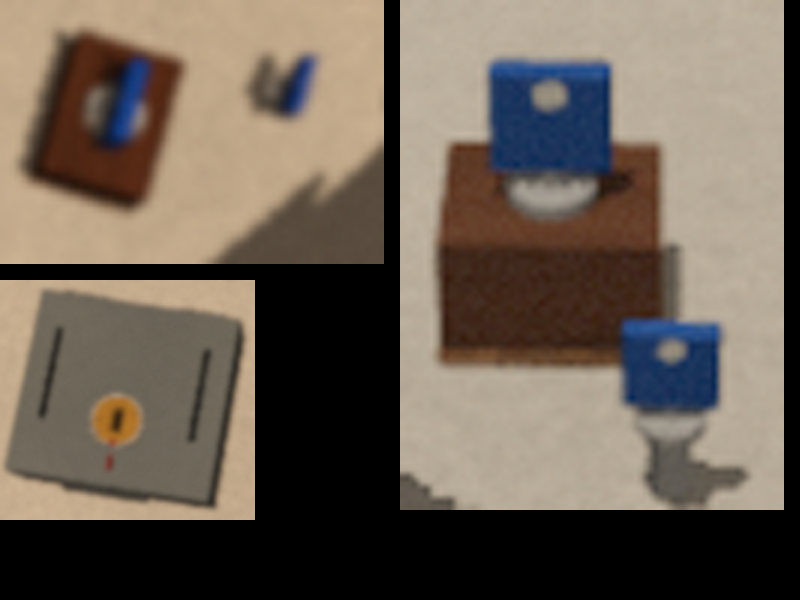

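The upper-left crop shows the stand's key, with its steel shoulder seated on the wooden block. The right crop shows its clearly bigger head against the smaller loose key at (670,390 in the crop). So the key in the stand is the one. The lock slot and red pointer are at home. Next I refine with colour segmentation.

```bash
cat > m.py <<'E'
from fit import *
def blue(im):
    i=im.astype(float); return np.clip((i[...,2]-i[...,0]+15)/70,0,1)*(i[...,2]>i[...,0])
def lockc(n,im,c,r=16):
    h=cv2.cvtColor(im,cv2.COLOR_RGB2HSV).astype(int); m=((h[...,0]>8)&(h[...,0]<28)&(h[...,1]>110)).astype(np.uint8)
    w=np.zeros_like(m); w[c[1]-r:c[1]+r,c[0]-r:c[0]+r]=1; m*=w
    k,l,st,ce=cv2.connectedComponentsWithStats(m); j=1+st[1:,4].argmax()
    q=cv2.convexHull(np.argwhere(l==j)[:,::-1].astype(np.int32)); mm=np.zeros_like(m); cv2.fillConvexPoly(mm,q,1)
    ys,xs=np.nonzero(mm); return np.array([xs.mean(),ys.mean()]),st[j]
def key_fit(ims,p0,z0,wins):
    M={n:(blue(ims[n])[r[1]:r[3],r[0]:r[2]],r) for n,r in wins.items()}
    return fit(M,p0,(.044,.010,.044,z0),{n:np.zeros((400,640),bool) for n in wins})
E
python3 - <<'E'
from m import *
ims={n:eyes.grab_frame(n) for n in('top','side')}
print('key',key_fit(ims,(.545,-.193),.067,{'top':(375,225,400,255),'side':(290,248,325,278)}))
a,s1=lockc('top',ims['top'],(250,236)); b,s2=lockc('side',ims['side'],(273,180))
print(a,b,s1,s2,onz('top',[a],.096),onz('side',[b],.096),tri(a,b))
# stand by colour
M={};I={}
for n,r in(('top',(366,220,406,264)),('side',(282,248,340,312))):
    h=cv2.cvtColor(ims[n],cv2.COLOR_RGB2HSV).astype(int); g=ims[n].astype(int).sum(2)
    m=((h[...,1]>115)&((h[...,0]<14)|(h[...,0]>170))).astype(np.uint8)
    m=cv2.morphologyEx(m,cv2.MORPH_CLOSE,np.ones((3,3),np.uint8))
    ig=np.zeros((400,640),bool)
    ig=(cv2.dilate((blue(ims[n])>.2).astype(np.uint8),np.ones((5,5)))>0)
    # fill shoulder: use hull
    q=np.argwhere(m[r[1]:r[3],r[0]:r[2]])[:,::-1]; k,l,st,_=cv2.connectedComponentsWithStats(m[r[1]:r[3],r[0]:r[2]]); j=1+st[1:,4].argmax()
    mm=np.zeros(l.shape,np.uint8); cv2.fillConvexPoly(mm,cv2.convexHull(np.argwhere(l==j)[:,::-1].astype(np.int32)),1)
    print(n,st[j]); M[n]=(mm.astype(float),r); I[n]=ig
print('stand',fit(M,(.545,-.193),(.08,.06,.055),I))
E
```

```text
key {None: (array([ 0.5457, -0.1945, -0.304 ]), np.float64(49.3)), 'top': (array([ 0.5455, -0.1933, -0.376 ]), np.float64(6.8)), 'side': (array([ 0.5457, -0.1946, -0.302 ]), np.float64(41.2))}
[250.40930233 236.35813953] [272.89705882 178.98529412] [243 229  16  16 207] [266 177  15   5  67] [[0.5631042  0.23983214 0.096     ]] [[0.56383738 0.23614661 0.096     ]] (array([0.56399398, 0.24010778, 0.09409981]), np.float64(0.0011480754872511875))
top [  7   8  24  28 355]
side [   7   21   36   37 1011]Traceback (most recent call last):
  File "<stdin>", line 18, in <module>
  File "fit.py", line 24, in fit
    best=min((minimize(L,[p0[0],p0[1],w],args=(o,),method='Nelder-Mead',options=dict(initial_simplex=[[p0[0]+a,p0[1]+b,w+c] for a,b,c in((0,0,0),(.01,0,0),(0,.01,0),(0,0,.15))],xatol=1e-4)) for w in (-.4,-.15,.15,.4)),key=lambda q:q.fun)
  File "fit.py", line 24, in <genexpr>
    best=min((minimize(L,[p0[0],p0[1],w],args=(o,),method='Nelder-Mead',options=dict(initial_simplex=[[p0[0]+a,p0[1]+b,w+c] for a,b,c in((0,0,0),(.01,0,0),(0,.01,0),(0,0,.15))],xatol=1e-4)) for w in (-.4,-.15,.1
[... 247 characters left out ...]
(fun, x0, args, callback, bounds=bounds,
                               **options)
    fxcc = func(xcc)
    fx = function(np.copy(x), *(wrapper_args + args))
  File "fit.py", line 20, in L
    d=(soft(n,box(p,*dims),r)-m)**2; e+=(d*~ign[n][r[1]:r[3],r[0]:r[2]]).sum()
       ~~~~^^^^^^^^^^^^^^^^^^
  File "fit.py", line 11, in soft
    S=6; h=cv2.convexHull(proj(n,P).astype(np.float32))[:,0]
                          ~~~~^^^^^
  File "h.py", line 7, in proj
    K,k,R,t=cal(n); p=np.atleast_2d(P)@R.T+t; s=p[:,:2]/p[:,2:]
            ~~~^^^
  File "h.py", line 4, in cal
    c=eyes.calibration(n); R=cv2.Rodrigues(np.array(c['rvec'],float))[0]
ValueError: time passes only in moves, steps and waits
```

Emit:
servo_tool(series=[[[0, 0, 0, -0.12], [0, 0, 0, -0.12], [0, 0, 0, -0.12], [0, 0, 0, -0.12], [0, 0, 0, -0.12], [0, 0, 0, -0.12], [0, 0, 0, -0.12], [0, 0, 0, -0.12], [0, 0, 0, -0.12], [0, 0, 0, -0.12]]], claw=0.1, grip_force=30)

```text
t: 2.03
eef_pos: [0.2775, -0.6153, 0.2265]
ee_rot: [3.142, 0.0, -1.512]
force: [0.2, -0.3, -0.0]
width: 0.0397
gripper_force: 0.0
```

Emit:
servo_tool(series=[[[0, 0, 0, -0.12], [0, 0, 0, -0.12], [0, 0, 0, -0.12], [0, 0, 0, -0.12], [0, 0, 0, -0.12], [0, 0, 0, -0.12], [0, 0, 0, -0.12], [0, 0, 0, -0.12], [0, 0, 0, -0.12], [0, 0, 0, -0.12]]])

```text
t: 2.87
eef_pos: [0.2775, -0.6153, 0.2265]
ee_rot: [-3.142, 0.0, -0.312]
force: [0.7, 0.4, -0.4]
width: 0.0395
gripper_force: 0.0
```

```bash
python3 - <<'E'
s=open('h.py').read()
s=s.replace("def cal(n):\n","import functools\n@functools.lru_cache(None)\ndef cal(n):\n",1)
s+='''
def go(x,y,z,yaw=None):
    s=telemetry.get_state(); w=s['ee_rot'][2]; d=np.array([x,y,z])-s['eef_pos']; c,q=np.cos(w),np.sin(w)
    print('t',round(s['t'],2),'pos',np.round(s['eef_pos'],4),'rot',np.round(s['ee_rot'],3),'w',round(s['width'],4),'F',np.round(s['force'],1),'M',np.round(s['moment'],2))
    print('tool mm',np.round(1e3*np.array([c*d[0]+q*d[1],q*d[0]-c*d[1],-d[2]]),1),'turn',None if yaw is None else round(-(yaw-w),3),'q',np.round(s['q'],2))
'''
open('h.py','w').write(s)
E
python3 -c "
from h import *
go(.5456,-.194,.18,-.318)"
```

```text
t 2.87 pos [ 0.2775 -0.6153  0.2265] rot [-3.142  0.    -0.312] w 0.0395 F [ 0.7  0.4 -0.4] M [-0.07  0.17  0.04]
tool mm [ 125.9 -483.2   46.5] turn 0.006 q [-0.86  0.36  0.01  0.   -1.22  2.12]
```

Emit:
servo_tool(series=[[[10, -39, 0, 0], [10, -39, 0, 0], [10, -39, 0, 0], [10, -39, 0, 0], [10, -39, 0, 0], [10, -39, 0, 0], [10, -39, 0, 0], [10, -39, 0, 0], [10, -39, 0, 0], [10, -39, 0, 0]]])

```text
t: 3.7
eef_pos: [0.4952, -0.2742, 0.227]
ee_rot: [-3.142, -0.001, -0.318]
force: [1.0, -1.1, 0.2]
width: 0.039
gripper_force: 0.0
```

Emit:
servo_tool(series=[[[9, -31, 15, 0], [9, -31, 15, 0], [8, -31, 16, 0], [0, 0, 0, 0], [0, 0, 0, 0], [0, 0, 0, 0], [0, 0, 0, 0], [0, 0, 0, 0], [0, 0, 0, 0], [0, 0, 0, 0]]])

```text
t: 4.53
eef_pos: [0.548, -0.1965, 0.1811]
ee_rot: [-3.141, -0.001, -0.319]
force: [-1.0, -0.6, -0.0]
width: 0.0394
gripper_force: 0.0
```

Run:
```python
from m import *
go(.5456,-.194,.071,-.318)
snap('side','s1.png',(250,140,400,320),3)
ims={n:eyes.grab_frame(n) for n in('top','side')}
print(lockc('side',ims['side'],(273,180)))
```

```text
t 4.53 pos [ 0.548  -0.1965  0.1811] rot [-3.141e+00 -1.000e-03 -3.190e-01] w 0.0394 F [-1.  -0.6 -0. ] M [-0.1   0.15 -0.02]
tool mm [ -3.1  -1.7 110.1] turn -0.001 q [-0.01  0.24 -0.26  0.   -1.07  1.26]
(array([272.89705882, 178.98529412]), array([266, 177,  15,   5,  68], dtype=int32))
```

View pics/s1.png

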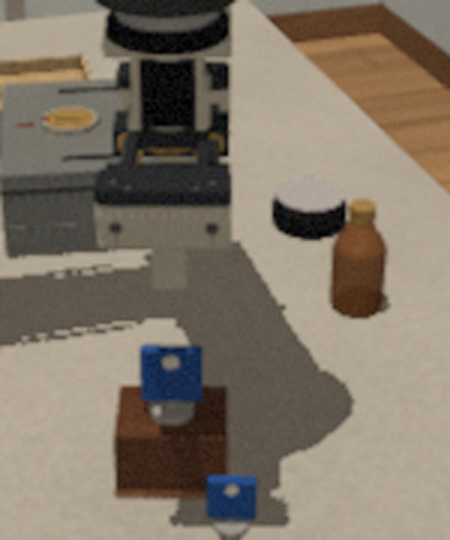

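The picture shows the gripper above and in line with the key head (crop 172,375), fingertips near (168,285). I'll check the projection and then descend.

```bash
python3 -c "
from h import *
s=telemetry.get_state();p=proj('side',s['eef_pos'])[0];print(p,(p-[250,140])*3, proj('top',s['eef_pos']))"
```

```text
[307.16525868 227.57699069] [171.49577604 262.73097208] [[393.33103818 233.30548187]]
```

Emit:
servo_tool(series=[[[-3, -2, 10, 0], [0, 0, 12, 0], [0, 0, 12, 0], [0, 0, 12, 0], [0, 0, 12, 0], [0, 0, 6, 0], [0, 0, 0, 0], [0, 0, 0, 0], [0, 0, 0, 0], [0, 0, 0, 0]]])

```text
t: 5.52
eef_pos: [0.5464, -0.193, 0.1173]
ee_rot: [-3.141, -0.001, -0.318]
force: [0.2, 0.5, -0.6]
width: 0.0394
gripper_force: 0.0
```

Emit:
servo_tool(series=[[[-1, 1, 8, 0], [0, 0, 8, 0], [0, 0, 8, 0], [0, 0, 8, 0], [0, 0, 7, 0], [0, 0, 6, 0], [0, 0, 0, 0], [0, 0, 0, 0], [0, 0, 0, 0], [0, 0, 0, 0]]])

```text
t: 6.35
eef_pos: [0.5451, -0.1937, 0.072]
ee_rot: [-3.141, -0.001, -0.318]
force: [-0.4, 0.1, 0.7]
width: 0.0392
gripper_force: 0.0
```

Run:
```python
from m import *
go(.5456,-.194,.071,-.318)
snap('side','s2.png',(270,200,370,320),4)
```

```text
t 6.35 pos [ 0.5451 -0.1937  0.072 ] rot [-3.141e+00 -1.000e-03 -3.180e-01] w 0.0392 F [-0.4  0.1  0.7] M [-0.07  0.17  0.  ]
tool mm [0.6 0.1 1. ] turn 0.0 q [-0.    0.35 -0.4   0.   -0.82  1.26]
```

View pics/s2.png

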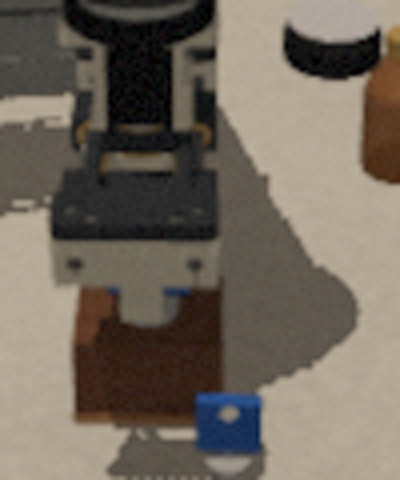

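The near finger (crop 147,300) is centred on the head, with blue showing on both sides of it. I close the gripper.

Emit:
servo_tool(series=[[[0, 0, 0, 0], [0, 0, 0, 0], [0, 0, 0, 0], [0, 0, 0, 0], [0, 0, 0, 0], [0, 0, 0, 0], [0, 0, 0, 0], [0, 0, 0, 0], [0, 0, 0, 0], [0, 0, 0, 0]]], claw=1, grip_force=40)

```text
t: 7.23
eef_pos: [0.5447, -0.1936, 0.0716]
ee_rot: [3.142, -0.0, -0.318]
force: [0.4, -0.7, 1.2]
width: 0.0099
gripper_force: 40.0
```

Run:
```python
from m import *
go(.5456,-.194,.13,-.318)
```

```text
t 7.23 pos [ 0.5447 -0.1936  0.0716] rot [ 3.142 -0.    -0.318] w 0.0099 F [ 0.4 -0.7  1.2] M [0.04 0.25 0.01]
tool mm [  1.    0.1 -58.4] turn 0.0 q [-0.    0.35 -0.4   0.   -0.82  1.26]
```

Emit:
servo_tool(series=[[[0, 0, -6, 0], [0, 0, -12, 0], [0, 0, -14, 0], [0, 0, -14, 0], [0, 0, -16, 0], [0, 0, -20, 0], [0, 0, -20, 0], [0, 0, -18, 0], [0, 0, 0, 0], [0, 0, 0, 0]]])

```text
t: 8.07
eef_pos: [0.5452, -0.1936, 0.1929]
ee_rot: [-3.141, -0.002, -0.318]
force: [-0.8, -0.1, -2.1]
width: 0.01
gripper_force: 40.0
```

Run:
```python
from m import *
ims={n:eyes.grab_frame(n) for n in('top','side')}
s=telemetry.get_state(); p=np.array(s['eef_pos'])
print('stand seen')
# slot mouth (dark) in stand top from side, and brass lock with ellipse fit
import cv2
a=cv2.resize(ims['side'][190:320,260:360,::-1],None,fx=4,fy=4,interpolation=cv2.INTER_CUBIC)
b=cv2.resize(ims['side'][165:200,240:330,::-1],None,fx=4,fy=4,interpolation=cv2.INTER_CUBIC)
c=np.zeros((530,790,3),np.uint8); c[:520,:400]=a; c[:140,420:780]=b
b=cv2.resize(ims['top'][222:252,235:265,::-1],None,fx=8,fy=8,interpolation=cv2.INTER_CUBIC); c[150:390,420:660]=b
cv2.imwrite('pics/c3.png',c)
go(.5635,.240,p[2],-.18)
lk=np.array([.5635,.24,.096]); th=np.linspace(0,2*np.pi,9)[:-1]
for n in('top','side'): print(n,proj(n,lk).round(1),proj(n,lk+.029*np.c_[np.cos(th),np.sin(th),0*th]).round(1).tolist())
```

```text
stand seen
t 8.17 pos [ 0.5441 -0.1935  0.191 ] rot [-3.141e+00  1.000e-03 -3.180e-01] w 0.0098 F [-1.4 -0.6 -1.5] M [-0.04  0.17 -0.04]
tool mm [-117.1 -417.8   -0. ] turn -0.138 q [-0.    0.23 -0.26 -0.   -1.09  1.26]
top [[250.4 236.2]] [[250.5, 227.2], [244.0, 230.0], [241.3, 236.4], [243.8, 242.8], [250.2, 245.4], [256.7, 242.5], [259.5, 236.0], [256.9, 229.7]]
side [[272.5 178.5]] [[281.8, 177.3], [277.7, 175.0], [270.6, 174.7], [264.6, 176.7], [263.1, 179.7], [267.2, 182.1], [274.5, 182.4], [280.6, 180.4]]
```

View pics/c3.png

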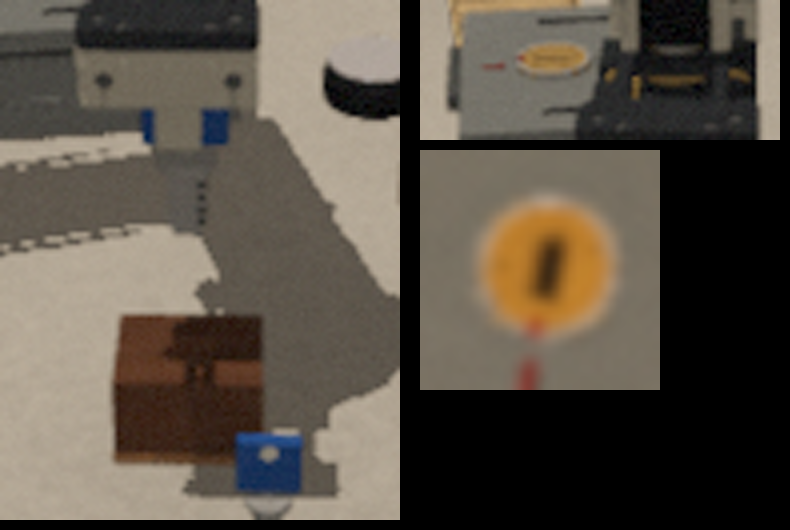

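The key hangs straight in the gripper (head at crop 186,125; blade at 185,205) and the stand slot is empty. The lock disc centre is at side ≈(273.5,179.3) and top ≈(250.6,236). I carry it over.

Emit:
servo_tool(series=[[[-6, -20, 0, 0], [-11, -38, 0, 0], [-11, -38, 0, 0], [-11, -40, 0, 0], [-11, -40, 0, 0], [-11, -40, 0, 0], [-11, -40, 0, 0], [-11, -40, 0, 0], [-11, -40, 0, 0], [-11, -38, 0, 0]]])

```text
t: 9.0
eef_pos: [0.561, 0.1964, 0.1904]
ee_rot: [3.14, 0.001, -0.317]
force: [0.8, -0.3, -1.6]
width: 0.0097
gripper_force: 40.0
```

Emit:
servo_tool(series=[[[-8, -28, 0, 0], [-4, -14, 0, 0], [0, 0, 0, -0.07], [0, 0, 0, -0.07], [0, 0, 0, 0], [0, 0, 0, 0], [0, 0, 0, 0], [0, 0, 0, 0], [0, 0, 0, 0], [0, 0, 0, 0]]])

```text
t: 9.83
eef_pos: [0.5636, 0.2378, 0.1916]
ee_rot: [-3.141, -0.0, -0.179]
force: [-1.3, 0.5, -0.6]
width: 0.0097
gripper_force: 40.0
```

Run:
```python
from m import *
go(.5645,.240,.175,-.18)
s=telemetry.get_state(); p=np.array(s['eef_pos'])
ims={n:eyes.grab_frame(n) for n in('top','side')}
print(onz('side',[(273.5,179.3)],.096),onz('top',[(250.6,236)],.096))
c=np.zeros((560,760,3),np.uint8)
c[:]=0; a=cv2.resize(ims['side'][130:200,235:330,::-1],None,fx=8,fy=8,interpolation=cv2.INTER_CUBIC); c[:560,:760]=a
P=np.vstack([box((p[0],p[1],-.18),.02,.006,.044,p[2]-.0166-.044),box((p[0],p[1],-.18),.044,.010,.044,p[2]-.0046)])
print(((proj('side',P)-[235,130]+.5)*8-.5).round(0).astype(int).tolist())
cv2.imwrite('pics/c4.png',c)
```

```text
t 9.83 pos [0.5636 0.2378 0.1916] rot [-3.141 -0.    -0.179] w 0.0097 F [-1.3  0.5 -0.6] M [-0.11  0.16  0.02]
tool mm [ 0.5 -2.3 16.6] turn 0.001 q [ 0.72  0.28 -0.18 -0.   -1.11  0.67]
[[0.56511103 0.23337147 0.096     ]] [[0.56423651 0.23924197 0.096     ]]
[[273, 313], [266, 202], [273, 307], [266, 196], [327, 310], [321, 200], [327, 304], [320, 194], [231, 175], [223, 59], [231, 165], [223, 50], [352, 170], [347, 54], [351, 160], [345, 45]]
```

View pics/c4.png

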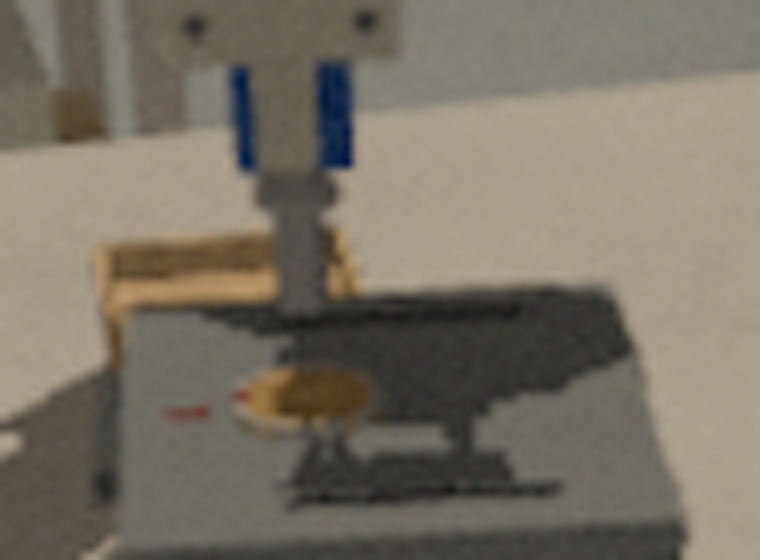

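The blade tip (crop 301,310) lies in line with and above the lock disc (centre ≈307,397), and the red marks are aligned. I descend to just above the mouth.

Emit:
servo_tool(series=[[[-0.5, -1.2, 6, 0], [0, 0, 8, 0], [0, 0, 8, 0], [0, 0, 6, 0], [0, 0, 3, 0], [0, 0, 0, 0], [0, 0, 0, 0], [0, 0, 1.5, 0], [0, 0, 1.5, 0], [0, 0, 0, 0]]])

```text
t: 10.77
eef_pos: [0.5632, 0.2394, 0.1575]
ee_rot: [-3.141, 0.0, -0.178]
force: [-0.2, 1.0, -1.2]
width: 0.0097
gripper_force: 40.0
```

Run:
```python
from m import *
go(.5632,.239,.1126,-.18)
```

```text
t 10.77 pos [0.5632 0.2394 0.1575] rot [-3.141  0.    -0.178] w 0.0097 F [-0.2  1.  -1.2] M [-0.09  0.15 -0.01]
tool mm [ 0.1  0.4 44.9] turn 0.002 q [ 0.72  0.31 -0.23 -0.   -1.04  0.67]
```

Emit:
servo_tool(series=[[[0, 0, 1, 0], [0, 0, 1, 0], [0, 0, 1, 0], [0, 0, 1, 0], [0, 0, 1, 0], [0, 0, 0, 0], [0, 0, 0, 0], [0, 0, 0, 0], [0, 0, 0, 0], [0, 0, 0, 0]]])

```text
t: 11.6
eef_pos: [0.5633, 0.2394, 0.1526]
ee_rot: [-3.142, -0.0, -0.178]
force: [0.2, -0.3, -0.1]
width: 0.01
gripper_force: 40.0
```

Run:
```python
from m import *
go(.5632,.239,.1126,-.18)
```

```text
t 11.6 pos [0.5633 0.2394 0.1526] rot [-3.142 -0.    -0.178] w 0.01 F [ 0.2 -0.3 -0.1] M [-0.07  0.14 -0.01]
tool mm [ 0.   0.4 40. ] turn 0.002 q [ 0.72  0.31 -0.23 -0.   -1.02  0.67]
```

Emit:
servo_tool(series=[[[0, 0, 1, 0], [0, 0, 1, 0], [0, 0, 1, 0], [0, 0, 0, 0], [0, 0, 0, 0], [0, 0, 0, 0], [0, 0, 0, 0], [0, 0, 0, 0], [0, 0, 0, 0], [0, 0, 0, 0]]])

```text
t: 12.43
eef_pos: [0.5633, 0.2394, 0.1496]
ee_rot: [-3.142, -0.0, -0.178]
force: [-0.3, -0.3, -1.7]
width: 0.0099
gripper_force: 40.0
```

Emit:
servo_tool(series=[[[0, 0, 1, 0], [0, 0, 1, 0], [0, 0, 0, 0], [0, 0, 0, 0], [0, 0, 0, 0], [0, 0, 0, 0], [0, 0, 0, 0], [0, 0, 0, 0], [0, 0, 0, 0], [0, 0, 0, 0]]])

```text
t: 13.27
eef_pos: [0.5632, 0.2394, 0.1475]
ee_rot: [3.142, 0.0, -0.178]
force: [-0.2, 0.2, -0.9]
width: 0.0099
gripper_force: 40.0
```

Run:
```python
from m import *
go(.5632,.239,.1126,-.18)
```

```text
t 13.27 pos [0.5632 0.2394 0.1475] rot [ 3.142  0.    -0.178] w 0.0099 F [-0.2  0.2 -0.9] M [-0.09  0.2  -0.02]
tool mm [ 0.   0.4 34.9] turn 0.002 q [ 0.72  0.32 -0.24 -0.   -1.01  0.67]
```

Emit:
servo_tool(series=[[[0, 0, 1.5, 0], [0, 0, 1.5, 0], [0, 0, 1.5, 0], [0, 0, 1.5, 0], [0, 0, 1.5, 0], [0, 0, 1.5, 0], [0, 0, 0, 0], [0, 0, 0, 0], [0, 0, 0, 0], [0, 0, 0, 0]]])

```text
t: 14.1
eef_pos: [0.5633, 0.2394, 0.1387]
ee_rot: [-3.141, -0.0, -0.178]
force: [-0.9, 0.3, -0.2]
width: 0.0097
gripper_force: 40.0
```

Run:
```python
from m import *
go(.5632,.239,.1126,-.18)
```

```text
t 14.1 pos [0.5633 0.2394 0.1387] rot [-3.141 -0.    -0.178] w 0.0097 F [-0.9  0.3 -0.2] M [-0.1   0.18  0.03]
tool mm [-0.   0.4 26.1] turn 0.002 q [ 0.72  0.33 -0.25  0.   -1.    0.67]
```

Emit:
servo_tool(series=[[[0, 0, 2.5, 0], [0, 0, 2.5, 0], [0, 0, 2.5, 0], [0, 0, 2.5, 0], [0, 0, 2.5, 0], [0, 0, 2.5, 0], [0, 0, 2.5, 0], [0, 0, 2.5, 0], [0, 0, 0, 0], [0, 0, 0, 0]]])

```text
t: 14.93
eef_pos: [0.5632, 0.2393, 0.1184]
ee_rot: [3.141, 0.0, -0.178]
force: [0.1, -0.1, -1.3]
width: 0.0101
gripper_force: 40.0
```

Emit:
servo_tool(series=[[[0, 0, 1, 0], [0, 0, 1, 0], [0, 0, 1, 0], [0, 0, 1, 0], [0, 0, 0.5, 0], [0, 0, 0, 0], [0, 0, 0, 0], [0, 0, 0, 0], [0, 0, 0, 0], [0, 0, 0, 0]]])

```text
t: 15.77
eef_pos: [0.5633, 0.2394, 0.1141]
ee_rot: [-3.142, -0.0, -0.178]
force: [0.1, -0.3, -1.1]
width: 0.0095
gripper_force: 40.0
```

Run:
```python
from m import *
go(.5632,.239,.1126,-.18)
```

```text
t 15.77 pos [0.5633 0.2394 0.1141] rot [-3.142 -0.    -0.178] w 0.0095 F [ 0.1 -0.3 -1.1] M [-0.04  0.13  0.02]
tool mm [-0.   0.4  1.5] turn 0.002 q [ 0.72  0.35 -0.28 -0.   -0.94  0.67]
```

Emit:
servo_tool(series=[[[0, 0, 0.5, 0], [0, 0, 0.5, 0], [0, 0, 0.5, 0], [0, 0, 0.4, 0], [0, 0, 0, 0], [0, 0, 0, 0], [0, 0, 0, 0], [0, 0, 0, 0], [0, 0, 0, 0], [0, 0, 0, 0]]])

```text
t: 16.6
eef_pos: [0.5633, 0.2394, 0.1126]
ee_rot: [-3.141, -0.0, -0.178]
force: [-2.7, -0.2, 4.9]
width: 0.0095
gripper_force: 40.0
```

Run:
```python
from m import *
go(.5632,.239,.1126,-.18)
```

```text
t 16.6 pos [0.5633 0.2394 0.1126] rot [-3.141 -0.    -0.178] w 0.0095 F [-2.7 -0.2  4.9] M [-0.3   1.13 -0.02]
tool mm [-0.   0.4 -0. ] turn 0.002 q [ 0.72  0.35 -0.28  0.   -0.94  0.67]
```

Emit:
servo_tool(series=[[[0, 0, 0.4, 0], [0, 0, 0.2, 0], [0, 0, 0, 0], [0, 0, 0, 0], [0, 0, 0, 0], [0, 0, 0, 0], [0, 0, 0, 0], [0, 0, 0, 0], [0, 0, 0, 0], [0, 0, 0, 0]]])

```text
t: 17.43
eef_pos: [0.5633, 0.2394, 0.1125]
ee_rot: [-3.141, -0.001, -0.178]
force: [-3.1, -0.8, 10.0]
width: 0.0098
gripper_force: 40.0
```

Run:
```python
from m import *
go(.5632,.239,.1126,-.18)
```

```text
t 17.43 pos [0.5633 0.2394 0.1125] rot [-3.141e+00 -1.000e-03 -1.780e-01] w 0.0098 F [-3.1 -0.8 10. ] M [-0.45  1.79 -0.05]
tool mm [-0.   0.4 -0.1] turn 0.002 q [ 0.72  0.35 -0.28  0.   -0.94  0.67]
```

Fully seated: there is firm contact at exactly the expected height. I turn clockwise, which is positive about the tool's z.

Emit:
servo_tool(series=[[[0, 0, -0.4, 0.03], [0, 0, 0, 0.06], [0, 0, 0, 0.06], [0, 0, 0, 0.06], [0, 0, 0, 0.06], [0, 0, 0, 0.06], [0, 0, 0, 0.06], [0, 0, 0, 0.06], [0, 0, 0, 0.05], [0, 0, 0, 0]]])

```text
t: 18.27
eef_pos: [0.5644, 0.2404, 0.1126]
ee_rot: [-3.139, -0.001, -0.68]
force: [2.6, 1.9, 2.4]
width: 0.0099
gripper_force: 40.0
```

Run:
```python
from m import *
go(.5632,.239,.1126,-.18)
```

```text
t 18.27 pos [0.5644 0.2404 0.1126] rot [-3.139e+00 -1.000e-03 -6.800e-01] w 0.0099 F [2.6 1.9 2.4] M [ 0.89 -0.37  0.04]
tool mm [-0.1  1.9  0. ] turn -0.5 q [ 0.72  0.35 -0.28  0.   -0.94  0.17]
```

Emit:
servo_tool(series=[[[0, 0, 0, 0.06], [0, 0, 0, 0.06], [0, 0, 0, 0.06], [0, 0, 0, 0.06], [0, 0, 0, 0.06], [0, 0, 0, 0.06], [0, 0, 0, 0.06], [0, 0, 0, 0.06], [0, 0, 0, 0.02], [0, 0, 0, 0]]])

```text
t: 19.1
eef_pos: [0.565, 0.2407, 0.1126]
ee_rot: [-3.137, 0.001, -1.177]
force: [3.3, 3.8, 0.7]
width: 0.01
gripper_force: 40.0
```

Run:
```python
from m import *
go(.5632,.239,.1126,-1.55)
```

```text
t 19.1 pos [0.565  0.2407 0.1126] rot [-3.137e+00  1.000e-03 -1.177e+00] w 0.01 F [3.3 3.8 0.7] M [ 1.3  -1.38  0.01]
tool mm [0.9 2.3 0. ] turn 0.373 q [ 0.72  0.35 -0.28  0.   -0.94 -0.33]
```

Emit:
servo_tool(series=[[[-0.4, -1.2, 0, 0.05], [0, 0, 0, 0.05], [0, 0, 0, 0.05], [0, 0, 0, 0.05], [0, 0, 0, 0.05], [0, 0, 0, 0.05], [0, 0, 0, 0.03], [0, 0, 0, 0], [0, 0, 0, 0], [0, 0, 0, 0]]])

```text
t: 19.93
eef_pos: [0.5654, 0.2409, 0.1126]
ee_rot: [-3.139, 0.001, -1.505]
force: [4.7, 1.7, 2.6]
width: 0.0095
gripper_force: 40.0
```

Run:
```python
from m import *
go(.5632,.239,.1126,-1.55)
```

```text
t 19.93 pos [0.5654 0.2409 0.1126] rot [-3.139e+00  1.000e-03 -1.505e+00] w 0.0095 F [4.7 1.7 2.6] M [ 0.77 -1.93  0.03]
tool mm [1.8 2.3 0. ] turn 0.045 q [ 0.72  0.35 -0.28  0.   -0.94 -0.66]
```

Now small increments to feel the stop.

Emit:
servo_tool(series=[[[0, 0, 0, 0.02], [0, 0, 0, 0.02], [0, 0, 0, 0.02], [0, 0, 0, 0], [0, 0, 0, 0], [0, 0, 0, 0], [0, 0, 0, 0], [0, 0, 0, 0], [0, 0, 0, 0], [0, 0, 0, 0]]])

```text
t: 20.77
eef_pos: [0.5656, 0.2409, 0.1126]
ee_rot: [-3.139, 0.001, -1.565]
force: [4.8, 1.5, 2.3]
width: 0.0093
gripper_force: 40.0
```

Run:
```python
from m import *
go(.5632,.239,.1126,-1.55)
```

```text
t 20.77 pos [0.5656 0.2409 0.1126] rot [-3.139e+00  1.000e-03 -1.565e+00] w 0.0093 F [4.8 1.5 2.3] M [ 0.81 -2.18  0.01]
tool mm [1.9 2.4 0. ] turn -0.015 q [ 0.72  0.35 -0.28  0.   -0.94 -0.72]
```

Emit:
servo_tool(series=[[[0, 0, 0, 0.02], [0, 0, 0, 0.02], [0, 0, 0, 0.02], [0, 0, 0, 0], [0, 0, 0, 0], [0, 0, 0, 0], [0, 0, 0, 0], [0, 0, 0, 0], [0, 0, 0, 0], [0, 0, 0, 0]]])

```text
t: 21.6
eef_pos: [0.5657, 0.2409, 0.1126]
ee_rot: [-3.139, 0.001, -1.624]
force: [6.4, 2.4, 1.9]
width: 0.0099
gripper_force: 40.4
```

Run:
```python
from m import *
go(.5632,.239,.1126,-1.55)
```

```text
t 21.6 pos [0.5657 0.2409 0.1126] rot [-3.139e+00  1.000e-03 -1.624e+00] w 0.0099 F [6.4 2.4 1.9] M [ 0.66 -2.22  0.69]
tool mm [2.  2.3 0. ] turn -0.074 q [ 0.72  0.35 -0.28  0.   -0.94 -0.77]
```

Emit:
servo_tool(series=[[[0, 0, 0, 0.02], [0, 0, 0, 0], [0, 0, 0, 0], [0, 0, 0, 0], [0, 0, 0, 0], [0, 0, 0, 0], [0, 0, 0, 0], [0, 0, 0, 0], [0, 0, 0, 0], [0, 0, 0, 0]]])

```text
t: 22.43
eef_pos: [0.5656, 0.2409, 0.1126]
ee_rot: [-3.139, 0.001, -1.644]
force: [6.5, 2.7, 2.0]
width: 0.0101
gripper_force: 40.9
```

Run:
```python
from m import *
go(.5632,.239,.1126,-1.55)
```

```text
t 22.43 pos [0.5656 0.2409 0.1126] rot [-3.139e+00  1.000e-03 -1.644e+00] w 0.0101 F [6.5 2.7 2. ] M [ 0.66 -2.26  0.86]
tool mm [2.  2.3 0. ] turn -0.094 q [ 0.72  0.35 -0.28  0.   -0.94 -0.79]
```

Stop confirmed (moment rises to 0.86 N m with no further turn). Now I turn back home.

Emit:
servo_tool(series=[[[0, 0, 0, -0.06], [0, 0, 0, -0.07], [0, 0, 0, -0.07], [0, 0, 0, -0.07], [0, 0, 0, -0.07], [0, 0, 0, -0.07], [0, 0, 0, -0.07], [0, 0, 0, -0.07], [0, 0, 0, -0.07], [0, 0, 0, -0.06]]])

```text
t: 23.27
eef_pos: [0.5638, 0.2398, 0.1125]
ee_rot: [3.141, -0.0, -0.962]
force: [-0.3, 0.3, 7.4]
width: 0.0101
gripper_force: 40.0
```

Emit:
servo_tool(series=[[[0, 0, 0, -0.06], [0, 0, 0, -0.06], [0, 0, 0, -0.06], [0, 0, 0, -0.06], [0, 0, 0, -0.06], [0, 0, 0, -0.06], [0, 0, 0, -0.06], [0, 0, 0, -0.06], [0, 0, 0, 0], [0, 0, 0, 0]]])

```text
t: 24.1
eef_pos: [0.5639, 0.2391, 0.1125]
ee_rot: [3.14, -0.0, -0.485]
force: [-0.2, -1.9, 8.6]
width: 0.0097
gripper_force: 40.0
```

Run:
```python
from m import *
go(.5642,.24,.1126,-.178)
```

```text
t 24.1 pos [0.5639 0.2391 0.1125] rot [ 3.14  -0.    -0.485] w 0.0097 F [-0.2 -1.9  8.6] M [-0.99  0.07 -0.02]
tool mm [-0.1 -0.9 -0.1] turn -0.307 q [ 0.72  0.35 -0.28  0.   -0.94  0.36]
```

Emit:
servo_tool(series=[[[0, 0, -0.2, -0.05], [0, 0, 0, -0.05], [0, 0, 0, -0.05], [0, 0, 0, -0.05], [0, 0, 0, -0.05], [0, 0, 0, -0.05], [0, 0, 0, -0.05], [0, 0, 0, -0.03], [0, 0, 0, 0], [0, 0, 0, 0]]])

```text
t: 24.93
eef_pos: [0.5639, 0.2392, 0.1126]
ee_rot: [3.14, 0.0, -0.106]
force: [1.5, -2.6, 6.0]
width: 0.0092
gripper_force: 40.0
```

Run:
```python
from m import *
go(.5642,.24,.1126,-.178)
```

```text
t 24.93 pos [0.5639 0.2392 0.1126] rot [ 3.14   0.    -0.106] w 0.0092 F [ 1.5 -2.6  6. ] M [-0.87 -0.15  0.04]
tool mm [ 0.2 -0.8 -0. ] turn 0.072 q [ 0.72  0.35 -0.28  0.   -0.94  0.74]
```

Emit:
servo_tool(series=[[[0, 0, 0, -0.02], [0, 0, 0, -0.02], [0, 0, 0, -0.02], [0, 0, 0, 0], [0, 0, 0, 0], [0, 0, 0, 0], [0, 0, 0, 0], [0, 0, 0, 0], [0, 0, 0, 0], [0, 0, 0, 0]]])

```text
t: 25.77
eef_pos: [0.5639, 0.2393, 0.1126]
ee_rot: [3.14, 0.0, -0.046]
force: [0.6, -1.6, 7.5]
width: 0.0093
gripper_force: 40.0
```

Run:
```python
from m import *
go(.5642,.24,.1126,-.178)
```

```text
t 25.77 pos [0.5639 0.2393 0.1126] rot [ 3.14   0.    -0.046] w 0.0093 F [ 0.6 -1.6  7.5] M [-0.85 -0.17 -0.02]
tool mm [ 0.2 -0.7 -0. ] turn 0.132 q [ 0.72  0.35 -0.28  0.   -0.94  0.8 ]
```

Emit:
servo_tool(series=[[[0, 0, 0, -0.02], [0, 0, 0, -0.02], [0, 0, 0, -0.02], [0, 0, 0, 0], [0, 0, 0, 0], [0, 0, 0, 0], [0, 0, 0, 0], [0, 0, 0, 0], [0, 0, 0, 0], [0, 0, 0, 0]]])

```text
t: 26.6
eef_pos: [0.564, 0.2393, 0.1126]
ee_rot: [3.141, 0.001, 0.014]
force: [1.7, -1.5, 7.6]
width: 0.0096
gripper_force: 40.0
```

Run:
```python
from m import *
go(.5642,.24,.1126,-.178)
```

```text
t 26.6 pos [0.564  0.2393 0.1126] rot [3.141e+00 1.000e-03 1.400e-02] w 0.0096 F [ 1.7 -1.5  7.6] M [-0.8  -0.16 -0.21]
tool mm [ 0.2 -0.7 -0. ] turn 0.192 q [ 0.72  0.35 -0.28  0.   -0.94  0.86]
```

Emit:
servo_tool(series=[[[0, 0, 0, -0.02], [0, 0, 0, -0.02], [0, 0, 0, 0], [0, 0, 0, 0], [0, 0, 0, 0], [0, 0, 0, 0], [0, 0, 0, 0], [0, 0, 0, 0], [0, 0, 0, 0], [0, 0, 0, 0]]])

```text
t: 27.43
eef_pos: [0.564, 0.2393, 0.1126]
ee_rot: [3.141, 0.001, 0.053]
force: [1.0, -1.8, 6.5]
width: 0.01
gripper_force: 40.5
```

Run:
```python
from m import *
go(.5642,.24,.1126,-.178)
```

```text
t 27.43 pos [0.564  0.2393 0.1126] rot [3.141e+00 1.000e-03 5.300e-02] w 0.01 F [ 1.  -1.8  6.5] M [-0.82 -0.21 -0.78]
tool mm [ 0.3 -0.7 -0. ] turn 0.231 q [ 0.72  0.35 -0.28  0.   -0.94  0.9 ]
```

Home stop felt (moment −0.78). I back off to mid-play without turning the lock, then draw the key out straight.

Emit:
servo_tool(series=[[[0, 0, 0, 0.05], [0, 0, 0, 0.05], [0, 0, 0, 0.05], [0, 0, 0, 0.05], [0, 0, 0, 0.02], [0, 0, -0.3, 0], [0, 0, 0, 0], [0, 0, 0, 0], [0, 0, 0, 0], [0, 0, 0, 0]]])

```text
t: 28.27
eef_pos: [0.5639, 0.2399, 0.1126]
ee_rot: [3.141, 0.0, -0.166]
force: [-0.2, 0.1, 5.7]
width: 0.0101
gripper_force: 40.0
```

Run:
```python
from m import *
go(.5636,.239,.1126,-.178)
```

```text
t 28.27 pos [0.5639 0.2399 0.1126] rot [ 3.141  0.    -0.166] w 0.0101 F [-0.2  0.1  5.7] M [-0.01  0.12 -0.01]
tool mm [-0.2  1.  -0. ] turn 0.012 q [ 0.72  0.35 -0.28 -0.   -0.94  0.68]
```

Emit:
servo_tool(series=[[[0, 0, -1, 0], [0, 0, -2, 0], [0, 0, -3, 0], [0, 0, -4, 0], [0, 0, -5, 0], [0, 0, -5, 0], [0, 0, -5, 0], [0, 0, -5, 0], [0, 0, 0, 0], [0, 0, 0, 0]]])

```text
t: 29.1
eef_pos: [0.5643, 0.2403, 0.1429]
ee_rot: [-3.141, -0.0, -0.168]
force: [-0.8, 0.0, -1.1]
width: 0.0096
gripper_force: 40.0
```

Run:
```python
from m import *
go(.5636,.239,.1926,-.178)
```

```text
t 29.1 pos [0.5643 0.2403 0.1429] rot [-3.141 -0.    -0.168] w 0.0096 F [-0.8  0.  -1.1] M [-0.09  0.21  0.04]
tool mm [ -0.5   1.4 -49.7] turn 0.01 q [ 0.72  0.32 -0.24 -0.   -1.    0.68]
```

Emit:
servo_tool(series=[[[0, 0, -6, 0], [0, 0, -10, 0], [0, 0, -10, 0], [0, 0, -10, 0], [0, 0, -10, 0], [0, 0, -4, 0], [0, 0, 0, 0.075], [0, 0, 0, 0.075], [0, 0, 0, 0], [0, 0, 0, 0]]])

```text
t: 29.93
eef_pos: [0.5642, 0.2402, 0.1927]
ee_rot: [-3.141, -0.0, -0.316]
force: [-0.3, 0.3, -0.6]
width: 0.01
gripper_force: 40.0
```

Run:
```python
from m import *
go(.5447,-.1936,.1926,-.318)
```

```text
t 29.93 pos [0.5642 0.2402 0.1927] rot [-3.141 -0.    -0.316] w 0.01 F [-0.3  0.3 -0.6] M [-0.07  0.12 -0.02]
tool mm [1.161e+02 4.184e+02 1.000e-01] turn 0.002 q [ 0.72  0.28 -0.18 -0.   -1.11  0.53]
```

Emit:
servo_tool(series=[[[6, 20, 0, 0], [11, 38, 0, 0], [11, 38, 0, 0], [11, 40, 0, 0], [11, 40, 0, 0], [11, 40, 0, 0], [11, 40, 0, 0], [11, 40, 0, 0], [11, 40, 0, 0], [11, 38, 0, 0]]])

```text
t: 30.77
eef_pos: [0.5465, -0.1499, 0.1928]
ee_rot: [-3.141, -0.0, -0.315]
force: [1.3, 0.3, -0.7]
width: 0.01
gripper_force: 40.0
```

Emit:
servo_tool(series=[[[7, 28, 0, 0], [4, 16, 0, 0], [0, 0, 0, 0], [0, 0, 0, 0], [0, 0, 0, 0], [0, 0, 0, 0], [0, 0, 0, 0], [0, 0, 0, 0], [0, 0, 0, 0], [0, 0, 0, 0]]])

```text
t: 31.6
eef_pos: [0.5439, -0.1927, 0.1926]
ee_rot: [-3.142, -0.0, -0.317]
force: [0.1, -0.4, -0.8]
width: 0.0101
gripper_force: 40.0
```

Run:
```python
from m import *
go(.5447,-.1936,.1196,-.318)
ims={n:eyes.grab_frame(n) for n in('top','side')}
c=np.zeros((520,760,3),np.uint8)
c[:,:400]=cv2.resize(ims['side'][190:320,260:360,::-1],None,fx=4,fy=4,interpolation=cv2.INTER_CUBIC)
c[:300,420:740]=cv2.resize(ims['top'][218:256,230:270,::-1],None,fx=8,fy=8)[:300,:320]
c[320:520,420:740]=cv2.resize(ims['side'][165:190,255:295,::-1],None,fx=8,fy=8)[:200]
cv2.imwrite('pics/c5.png',c)
```

```text
t 31.6 pos [ 0.5439 -0.1927  0.1926] rot [-3.142 -0.    -0.317] w 0.0101 F [ 0.1 -0.4 -0.8] M [-0.08  0.12  0.02]
tool mm [ 1.   0.6 73. ] turn 0.001 q [-0.    0.22 -0.26  0.   -1.09  1.26]
```

View pics/c5.png

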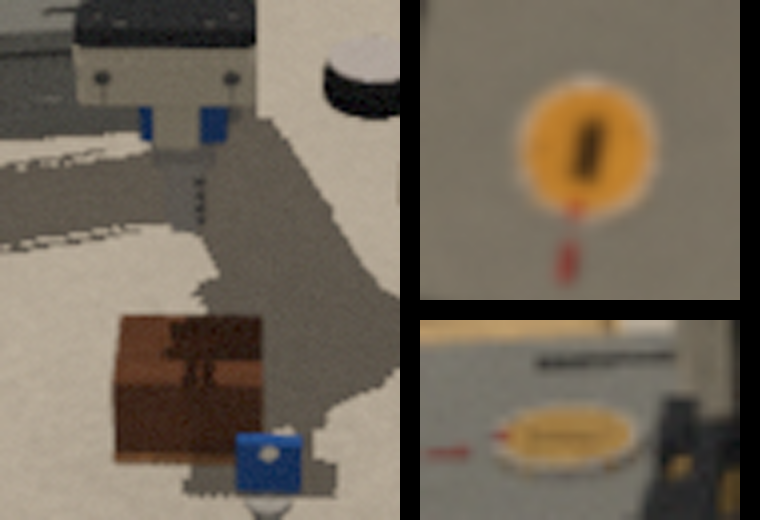

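The lock is back home (pointer and mark aligned at crop 572,210–260), and the key hangs straight above the empty stand. I lower it.

Emit:
servo_tool(series=[[[1, 0.6, 6, 0], [0, 0, 12, 0], [0, 0, 14, 0], [0, 0, 14, 0], [0, 0, 12, 0], [0, 0, 8, 0], [0, 0, 4, 0], [0, 0, 0, 0], [0, 0, 0, 0], [0, 0, 0, 0]]])

```text
t: 32.53
eef_pos: [0.5451, -0.1941, 0.1232]
ee_rot: [-3.141, -0.001, -0.318]
force: [1.0, 0.4, -0.3]
width: 0.01
gripper_force: 40.0
```

Emit:
servo_tool(series=[[[0, 0, 1, 0], [0, 0, 1, 0], [0, 0, 1, 0], [0, 0, 1, 0], [0, 0, 1, 0], [0, 0, 1, 0], [0, 0, 1, 0], [0, 0, 1, 0], [0, 0, 0, 0], [0, 0, 0, 0]]])

```text
t: 33.37
eef_pos: [0.5445, -0.194, 0.1144]
ee_rot: [3.142, 0.0, -0.318]
force: [0.2, -0.4, -1.5]
width: 0.01
gripper_force: 40.0
```

Run:
```python
from m import *
go(.5447,-.1936,.0716,-.318)
```

```text
t 33.37 pos [ 0.5445 -0.194   0.1144] rot [ 3.142  0.    -0.318] w 0.01 F [ 0.2 -0.4 -1.5] M [-0.05  0.11 -0.02]
tool mm [ 0.1 -0.4 42.8] turn 0.0 q [-0.    0.3  -0.35  0.   -0.92  1.26]
```

Emit:
servo_tool(series=[[[0, -0.3, 1, 0], [0, 0, 1.5, 0], [0, 0, 1.5, 0], [0, 0, 1.5, 0], [0, 0, 1.5, 0], [0, 0, 1.5, 0], [0, 0, 1.5, 0], [0, 0, 0, 0], [0, 0, 0, 0], [0, 0, 0, 0]]])

```text
t: 34.2
eef_pos: [0.5447, -0.1937, 0.1045]
ee_rot: [-3.142, -0.0, -0.318]
force: [-0.4, -0.5, 0.1]
width: 0.0102
gripper_force: 40.0
```

Run:
```python
from m import *
go(.5447,-.1936,.0716,-.318)
```

```text
t 34.2 pos [ 0.5447 -0.1937  0.1045] rot [-3.142 -0.    -0.318] w 0.0102 F [-0.4 -0.5  0.1] M [-0.07  0.09  0.03]
tool mm [-0.  -0.1 32.9] turn 0.0 q [-0.    0.31 -0.36  0.   -0.9   1.26]
```

Emit:
servo_tool(series=[[[0, 0, 3, 0], [0, 0, 4, 0], [0, 0, 4, 0], [0, 0, 4, 0], [0, 0, 4, 0], [0, 0, 4, 0], [0, 0, 4, 0], [0, 0, 2, 0], [0, 0, 0, 0], [0, 0, 0, 0]]])

```text
t: 35.03
eef_pos: [0.5446, -0.1937, 0.0754]
ee_rot: [3.141, 0.0, -0.318]
force: [-0.1, -0.1, -0.9]
width: 0.01
gripper_force: 40.0
```

Run:
```python
from m import *
go(.5447,-.1936,.0716,-.318)
```

```text
t 35.03 pos [ 0.5446 -0.1937  0.0754] rot [ 3.141  0.    -0.318] w 0.01 F [-0.1 -0.1 -0.9] M [-0.04  0.13 -0.04]
tool mm [ 0.  -0.2  3.8] turn 0.0 q [-0.    0.34 -0.39  0.   -0.83  1.26]
```

Emit:
servo_tool(series=[[[0, 0, 0.7, 0], [0, 0, 0.7, 0], [0, 0, 0.7, 0], [0, 0, 0.7, 0], [0, 0, 0.7, 0], [0, 0, 0.5, 0], [0, 0, 0.2, 0], [0, 0, 0, 0], [0, 0, 0, 0], [0, 0, 0, 0]]])

```text
t: 35.87
eef_pos: [0.5446, -0.1937, 0.0716]
ee_rot: [3.142, -0.0, -0.318]
force: [-2.0, 2.0, 5.2]
width: 0.0101
gripper_force: 40.0
```

Run:
```python
from m import *
go(.5447,-.1936,.0716,-.318)
```

```text
t 35.87 pos [ 0.5446 -0.1937  0.0716] rot [ 3.142 -0.    -0.318] w 0.0101 F [-2.   2.   5.2] M [ 0.41  0.92 -0.02]
tool mm [ 0.  -0.1 -0. ] turn 0.0 q [-0.    0.35 -0.4   0.   -0.82  1.26]
```

Seated at the original height with light contact. I release with a moderate opening, then retreat upward.

Emit:
servo_tool(series=[[[0, 0, 0, 0], [0, 0, 0, 0], [0, 0, 0, 0], [0, 0, 0, 0], [0, 0, 0, 0], [0, 0, 0, 0], [0, 0, 0, 0], [0, 0, 0, 0], [0, 0, 0, 0], [0, 0, 0, 0]]], claw=0.1)

```text
t: 36.7
eef_pos: [0.5446, -0.1937, 0.0713]
ee_rot: [-3.142, 0.0, -0.318]
force: [0.9, -0.4, -0.4]
width: 0.0395
gripper_force: 0.0
```

Emit:
servo_tool(series=[[[0, 0, -5, 0], [0, 0, -10, 0], [0, 0, -14, 0], [0, 0, -18, 0], [0, 0, -20, 0], [0, 0, -20, 0], [0, 0, -20, 0], [0, 0, -20, 0], [0, 0, -20, 0], [0, 0, 0, 0]]])

```text
t: 37.53
eef_pos: [0.5468, -0.1943, 0.224]
ee_rot: [-3.141, -0.008, -0.317]
force: [0.8, -0.2, 1.1]
width: 0.0395
gripper_force: 0.0
```

Run:
```python
from m import *
go(.5447,-.1936,.0716,-.318)
snap('side','s6.png',(240,150,390,330),3)
ims={n:eyes.grab_frame(n) for n in('side',)}
print(key_fit(ims,(.545,-.193),.067,{'side':(290,248,325,278)})['side'])
```

```text
t 37.53 pos [ 0.5468 -0.1943  0.224 ] rot [-3.141 -0.008 -0.317] w 0.0395 F [ 0.8 -0.2  1.1] M [-0.15  0.01 -0.01]
tool mm [ -2.2  -0.  152.4] turn 0.001 q [-0.    0.2  -0.21  0.   -1.15  1.26]
(array([ 0.546 , -0.1948, -0.299 ]), np.float64(50.5))
```

View pics/s6.png

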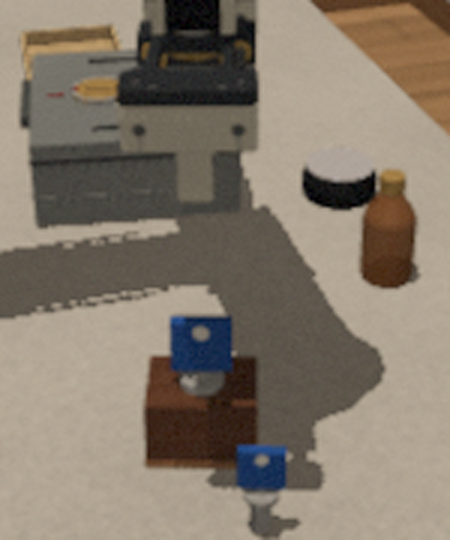

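The key stands upright and fully down in its stand (crop 202,350), the gripper is clear of it, and the fitted pose matches the start within 1 mm.

```bash
python3 -c "
from station import ticket; print(ticket.job_done())"
```

```text
the job is handed in; nothing more can be done
None
```

I pushed the key fully home, turned the lock clockwise to its stop and back home, put the key back upright and fully down in its stand, let go, and handed the job in at about 38 s of the 72 s allowed; no verdict came back.

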